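# Complete the spool tray and hold its dust cover ready above it

## Task

Stand the red thread spool upright in the empty place of the wooden tray to complete the row, and let go of it. Then take the blue dust cover by its handle, lift it higher than the jars in between, carry it over them to the tray and finish holding it still there: level, squarely in line with the tray, its lower rim a centimetre or two above the tops of the spools, so that I can check the row before it is closed. Do not let the cover touch the spools or the tray, do not put it down or let go of it at the end, and leave the other spools and the jars where they stand.

Things in the scene. Friction and masses are not known exactly. Their poses are not given: they have to be found in the camera images.
- tray: light wooden spool tray with brass corners, fixed to the counter, 166 mm long (its x axis) x 60 mm wide (its y axis), outer walls 18 mm tall and 5 mm thick, floor 4 mm thick; three square pockets of 50 mm in a row along x, centres at x = -53, 0 and +53 mm, parted by dividers 12 mm above the tray's underside. Two pockets hold spools. Origin at the centre of its underside; z up. The tops of spools standing in it are 64 mm above the origin
- gap (a point): the empty pocket, marked by a thin flat cork disc of 38 mm; the point is the centre of the pocket on its floor (4 mm above the tray's underside)
- spool_red_center (a point): thread spool wound with red thread, wooden flanges, standing upright, 40 mm diameter, 60 mm tall, 0.06 kg; the point is its centre, 30 mm above its underside. It starts on the counter and belongs in the empty pocket
- spool_black_center (a point): thread spool wound with black (dark blue) thread, wooden flanges, standing upright, 40 mm diameter, 60 mm tall, 0.06 kg; the point is its centre, 30 mm above its underside. It already stands in the tray
- spool_tan_center (a point): thread spool wound with tan thread, wooden flanges, standing upright, 40 mm diameter, 60 mm tall, 0.06 kg; the point is its centre, 30 mm above its underside. It already stands in the tray
- cover_handle (a point): centre of the handle of the blue plastic dust cover: a black solid rib, 70 mm long along the cover's x axis, 14 mm thick along its y axis, rising 27 mm above the cover's top; the point is 13 mm above the cover's top and 65 mm above its lower rim, over its middle. Grip it across its 14 mm thickness
- cover_rim (a point): centre of the open underside of the blue dust cover, level with its lower rim; the cover is a shell 166 mm long (x axis) x 60 mm wide (y axis) x 52 mm tall without the handle, 0.18 kg, standing loose on the counter rim down, the same either way round; z up
- jar_print: glass jar of wax with a lid, 68 mm diameter, 90 mm tall, standing loose between the cover and the tray; origin at the centre of its underside; must not be pushed
- jar_nails: glass jar of tacks with a lid, 60 mm diameter, 64 mm tall, standing loose between the cover and the tray; origin at the centre of its underside; must not be pushed
- jar_small: open glass jar of eyelets, 56 mm diameter, 50 mm tall, standing loose between the cover and the tray; origin at the centre of its underside; must not be pushed
- eyelet_press: dark green hand press, fixed at the back of the counter, part of the equipment and not used; base 170 mm deep x 100 mm wide, its column and upright lever reach about 360 mm high, so swing the arm past in front of it; origin at the centre of its underside; its front is 80 mm nearer the robot than the origin
- vice: blue bench vice, fixed near the front edge, not used; about 190 mm deep x 120 mm wide x 120 mm tall; origin under its middle, its rear 75 mm behind that
Mind the look-alikes: they are no part of the job. What is shaped like the jar_print but pink, purple or yellow is not meant.

How it is judged:
By the outcome, as a careful person would: the job done as asked, in the order asked, and still so for the second after the job is handed in, while the arm keeps its last pose, push and grip.
It also fails if it takes over 64 s, if anything falls off the work surface, if the arm or the gripper's body presses on something with over 40 N, if the wrist force passes 120 N, or if a joint passes its speed limit or range.

## Robot

A 6-joint arm with a two-finger parallel gripper is mounted at the origin on a cart in front of the work surface, level with it; the furniture and walls round the work are solid. World frame = base frame: x ahead of the robot, y to its left, z up, the work surface at z = 0. Lengths are in m, angles in degrees, forces in N, time in s.
With the tool pointing down it reaches from about 0.3 to 0.75 m from the base axis. Payload 8.5 kg.
Tool frame: the origin (TCP) lies on the centre line of the jaws, within the pads' length; the fingertips stand 19 mm ahead of it and the grasp point (between the pads) is the TCP; z points along the fingers, x is the direction in which the jaws open and shut, and the axes are right-handed (so a half turn about z gives the same grasp; the last joint's range is limited). The gripper opens to 85 mm and grips with 20 to 120 N. Pads are 22 mm wide; open, the fingers measure 114 mm over their backs; the gripper's body (76 mm by 85 mm) begins 54 mm behind the grasp point. The pads swing forward as they close: fully open they stand 13 mm farther back than shut.
Start: joints at [60.258, 21.807, 74.336, -0, 83.858, -12.336], TCP at [0.165, 0.525, 0.25] pointing down, gripper open.
Joint ranges: [-178.18, 178.18], [-50.72, 133.34], [12.68, 142.11], [-81.47, 261.47], [9.98, 163.14], [-165.26, 165.26]. Speed limits (degrees/s): [136.94, 136.94, 180, 180, 180, 180].

## Interface

Orientations are given as a 3x3 rotation matrix whose columns are the frame's x, y, z axes.
In Python, from rig import env, cams, order gives the robot as it stands.
- The arm moves only by the tool step_arm, never from a script. Its argument "steps" is a list of rows, each an object with "xyz": the shift along the tool's x, y, z normalised to -1 to 1, where 1 is 0.04 m, a list of three; "turn": the turn, a rotation vector about the tool's x, y, z normalised to -1 to 1, where 1 is 0.08 rad, a list of three; "gripper": the gripper command: -1 is shut, 1 is fully open, values between are in proportion. A call has 1 to 20 rows; each row shifts and turns the commanded pose from where the row before left it, along the tool's axes as they then stand; what a row does not reach is not made up. A row lasts 1/12 s, in which the tool goes at most 41.7 mm and 7.16 degrees, less where a joint would pass 70% of its speed; a pose out of reach is approached as far as the arm can. A call with a number of a shift or a turn outside -1 to 1 is refused whole. A call with a gripper value outside its range is refused whole. The fingers move at their own pace and stop on an object; "squeeze" is the grip in N (left out, the last holds). Time passes only in rows, so rows that do not move let the fingers close. It gives the time, the measured TCP pose, the force and the opening at its end, in the units of the state.
- env.observe(): the state, without advancing time (a new reading comes with each control period).
- cams.get_image(name): name is "scene" or "side" or "wrist"; returns (picture, depth): 420x560x3 uint8, red, green, blue; 420x560 float32, m along the optical axis (not along the pixel's ray), 0 where there is no reading.
- cams.camera_info(name): a dict with "fx", "fy", "cx", "cy" (pixels), "k1" (the pictures are not rectified: a ray, as slopes to the right and down, at radius r is drawn at 1 + k1 r^2 times it, then the intrinsics apply), "extrinsics" (4x4, takes a point from camera to world coordinates). Camera axes: x right, y down, z forward; pixel columns grow to the right and rows downward; lengths in m; the calibration is good to about 2 mm. A picture is of the moment at which its call begins: read the wrist's pose just before it. camera_info takes no time and is no camera call; for the wrist camera it gives the pose at the moment of the call.
- order.close_job(): hands the job in, once; it reports no verdict.
The state is a dict: "time_s": time; "q": joint angles; "qvel": joint speeds; "joint_efforts": joint torques, N m; "position": TCP position; "tool_rot": TCP orientation; "ft_force": force on the tool from outside, world axes, zero at the start; "wrist_torque": the same for the moment, N m; "grip_width": finger opening in m.
Only numpy, scipy, OpenCV 4.12 (cv2) and the standard library are available. Lean on these libraries where they do the work, as an engineer would, in place of code of your own. Each camera call takes 0.05 s, during which the arm holds its last target. There are 200 camera calls.

## Working session

There is one attempt and no reset: what is moved stays moved. The work goes in short steps, Python scripts to look and compute and a tool call to move; the robot and the scene stay as the last step left them, time stands still between calls to the robot, and variables do not carry over. Pictures are saved under pics/ and viewed, about 8 in all and at most 12, crops included, and the job is handed in when it is done.

Besides the shell and the picture viewer there is one more tool, called after "Emit:" as a command line: name --argument value ..., lists and objects as JSON in quotes. step_arm: Moves the arm, as the interface text tells. Scaled input: -1 to 1 covers 0.04 m each way for a shift and 0.08 rad each way for a turn. Its arguments: {"type":"object","properties":{"steps":{"type":"array"},"squeeze":{"type":"number"}},"required":["steps"]}

```bash
ls; mkdir -p pics
cat > h.py <<'E'
import numpy as np, cv2
from rig import env, cams, order
def snap(name, tag):
    ci=cams.camera_info(name); im,d=cams.get_image(name)
    np.savez(f'pics/{tag}.npz',im=im,d=d,**{k:np.array(v) for k,v in ci.items()})
    cv2.imwrite(f'pics/{tag}.png',im[:,:,::-1]); return im,d,ci
def load(tag):
    z=np.load(f'pics/{tag}.npz'); return z['im'],z['d'],{k:z[k] for k in ('fx','fy','cx','cy','k1','extrinsics')}
def slopes(ci,uv):
    uv=np.atleast_2d(np.array(uv,float)); K=np.array([[ci['fx'],0,ci['cx']],[0,ci['fy'],ci['cy']],[0,0,1]],float)
    return cv2.undistortPoints(uv[:,None],K,np.array([float(ci['k1']),0,0,0]))[:,0]
def plane(ci,uv,z):   # rays onto world plane z
    s=slopes(ci,uv); E=ci['extrinsics']; r=np.c_[s,np.ones(len(s))]@E[:3,:3].T; o=E[:3,3]
    return o+r*((z-o[2])/r[:,2])[:,None]
def cloud(d,ci):      # world point per pixel
    h,w=d.shape; v,u=np.mgrid[:h,:w]; s=slopes(ci,np.c_[u.ravel(),v.ravel()])
    P=np.c_[s,np.ones(len(s))]*d.reshape(-1,1); E=ci['extrinsics']
    P=P@E[:3,:3].T+E[:3,3]; P[d.ravel()==0]=np.nan; return P.reshape(h,w,3)
def pix(ci,P):
    E=np.linalg.inv(ci['extrinsics']); p=np.atleast_2d(P)@E[:3,:3].T+E[:3,3]; s=p[:,:2]/p[:,2:]
    s=s*(1+ci['k1']*(s**2).sum(1,keepdims=True)); return s*[ci['fx'],ci['fy']]+[ci['cx'],ci['cy']]
E
python3 - <<'E'
from h import *
for n in('scene','side','wrist'):
    im,d,ci=snap(n,n+'0'); print(n,ci['extrinsics'].round(3).tolist(),ci['fx'],ci['k1'],(d>0).mean())
s=env.observe(); print(s)
E
```

```text
pics
scene [[0.915, -0.277, 0.293, 0.199], [-0.403, -0.65, 0.644, -0.918], [0.012, -0.707, -0.707, 1.0], [0.0, 0.0, 0.0, 1.0]] 423.7595695973897 -0.1324181319916266 0.7708758503401361
side [[0.847, -0.262, 0.463, 0.011], [-0.532, -0.38, 0.757, -0.972], [-0.022, -0.887, -0.461, 0.625], [0.0, 0.0, 0.0, 1.0]] 507.1975494345281 -0.0435673191009855 0.9393792517006803
wrist [[0.3, 0.918, 0.261, 0.098], [0.954, -0.288, -0.084, 0.547], [-0.002, 0.274, -0.962, 0.374], [0.0, 0.0, 0.0, 1.0]] 377.7230731027426 -0.08514951482106105 0.9961352040816327
{'time_s': 0.15, 'q': array([ 6.02562149e+01,  2.18331923e+01,  7.43718080e+01, -1.84332237e-03,
        8.38586610e+01, -1.23351478e+01]), 'qvel': array([-0.07372066, -0.1188403 , -0.21027922, -0.02745038, -0.20218599,
        0.01902812]), 'joint_efforts': array([ 2.35753796e-03, -4.48624027e+01, -2.31341404e+01, -1.22799247e-04,
        3.85573963e-03,  4.22295398e-05]), 'position': array([0.16445301, 0.52462692, 0.24986106]), 'tool_rot': array([[ 2.99181053e-01,  9.54196219e-01, -5.23467866e-04],
       [ 9.54195737e-01, -2.99181440e-01, -9.80584297e-04],
       [-1.09228170e-03, -2.06118564e-04, -9.99999382e-01]]), 'ft_force': array([ 0.31046792, -0.16173815, -1.55405229]), 'wrist_torque': array([-0.00660127, -0.00362399, -0.0173202 ]), 'grip_width': 0.08518025883228576}
```

View pics/scene0.png

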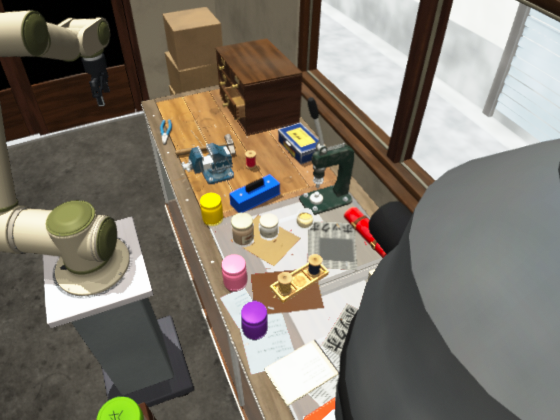

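View pics/side0.png

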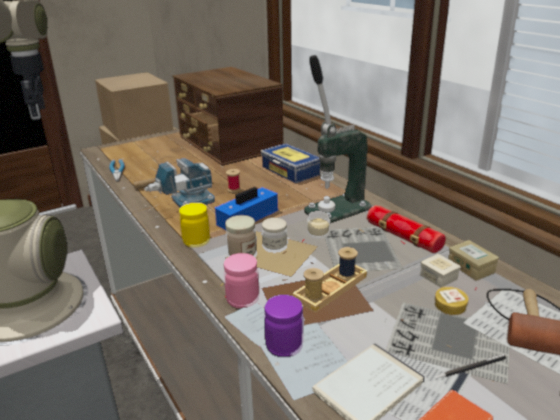

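The scene view shows the red spool at (251,158), the blue cover at (255,193) with its black handle, the jars at (242,228), (268,224) and (305,219), and the tray at (300,282). In the side view these are at (233,180), (247,207), (240,237), (274,235), (319,222) and (331,286).

Look-alikes:
- **Red spool:** the red roll in side view at (405,228), and the drum-shaped tan and black spools in the tray.
- **jar_print:** the yellow (195,223), pink (241,280) and purple (284,325) jars.
- **Cover:** the blue box (291,161) and the blue vice (185,180).

My choice is the small upright red spool with wooden flanges at side (233,180).

Run:
```python
from h import *
im,d,ci=load('side0'); 
a=cv2.resize(im[150:240,190:330],None,fx=5,fy=5,interpolation=2)[:, :700]
b=cv2.resize(im[240:310,280:380],None,fx=5,fy=5,interpolation=2)
c=np.zeros((800//1,700,3),np.uint8); c[:450]=a; c[450:800,:500]=b
cv2.imwrite('pics/crop1.png',cv2.resize(c,(525,600))[:,:,::-1])
for t in('side0','scene0'):
    im,d,ci=load(t); P=cloud(d,ci); hsv=cv2.cvtColor(im,cv2.COLOR_RGB2HSV)
    def rep(name,u,v,box,lo,hi,zr):
        m=cv2.inRange(hsv,lo,hi)>0; w=np.zeros_like(m); w[v-box:v+box,u-box:u+box]=1
        m&=w&(P[...,2]>zr[0])&(P[...,2]<zr[1]); q=P[m]
        if len(q)<5: print(t,name,'none',len(q));return
        r=cv2.minAreaRect((q[:,:2]*1000).astype(np.float32))
        print(t,name,len(q),'min',q.min(0).round(3),'max',q.max(0).round(3),'med',np.median(q,0).round(3),'rect',np.round(r[0],1),np.round(r[1],1),round(r[2],1))
    k={'side0':[(233,180),(247,207),(247,195),(331,286),(240,237),(274,235),(319,222)],'scene0':[(251,158),(255,193),(255,185),(300,282),(242,228),(268,224),(305,219)]}[t]
    A=(0,0,0);B=(180,255,255)
    rep('red',*k[0],14,(0,0,0),B,(0.01,0.1))
    rep('redtop',*k[0],14,A,B,(0.054,0.068))
    rep('covertop',*k[1],34,(100,120,60),(130,255,255),(0.045,0.058))
    rep('handle',*k[2],20,A,(180,255,90),(0.06,0.09))
    rep('tray',*k[3],42,(10,60,110),(35,255,255),(0.008,0.022))
    rep('spooltops',*k[3],42,A,B,(0.056,0.07))
    for n,p,z in zip(('print','nails','small'),k[4:],(.09,.064,.05)): rep(n,*p,24,A,B,(z-.006,z+.008))
```

```text
side0 red 267 min [0.531 0.061 0.01 ] max [0.626 0.266 0.082] med [0.601 0.232 0.047] rect [581.1 162.3] [215.3  37.5] 72.6
side0 redtop 84 min [0.585 0.222 0.054] max [0.626 0.266 0.065] med [0.605 0.238 0.062] rect [607. 243.] [43.6 37.3] 61.8
side0 covertop 635 min [0.47  0.022 0.045] max [0.641 0.113 0.058] med [0.541 0.056 0.054] rect [555.4  67.6] [165.   60.4] 12.6
side0 handle 203 min [0.522 0.055 0.06 ] max [0.589 0.08  0.083] med [0.551 0.065 0.073] rect [555.5  67.6] [68.7 14.6] 12.5
side0 tray 862 min [ 0.46  -0.348  0.008] max [ 0.633 -0.256  0.022] med [ 0.546 -0.313  0.014] rect [ 547.4 -298.2] [169.1  63.3] 13.1
side0 spooltops 485 min [ 0.366 -0.424  0.056] max [ 0.616 -0.265  0.07 ] med [ 0.503 -0.304  0.065] rect [ 482.8 -331.7] [288.8  67.1] 28.2
side0 print 575 min [ 0.358 -0.242  0.084] max [ 0.486 -0.053  0.095] med [ 0.439 -0.105  0.091] rect [ 424.5 -143.3] [192.5  62.3] 61.6
side0 nails 329 min [ 0.461 -0.125  0.058] max [ 0.566 -0.064  0.072] med [ 0.532 -0.102  0.065] rect [ 519.  -108.3] [103.   57.2] 37.9
side0 small 151 min [ 0.634 -0.129  0.044] max [ 
[... 573 characters left out ...]
[68.  13.5] 15.1
scene0 tray 508 min [ 0.447 -0.346  0.008] max [ 0.634 -0.133  0.022] med [ 0.54  -0.309  0.014] rect [ 524.6 -245.6] [173.9 194.1] 20.1
scene0 spooltops 308 min [ 0.391 -0.416  0.056] max [ 0.62  -0.265  0.07 ] med [ 0.51  -0.299  0.065] rect [ 492.8 -325.6] [265.   66.4] 27.7
scene0 print 297 min [ 0.413 -0.117  0.084] max [0.488 0.012 0.097] med [ 0.455 -0.087  0.091] rect [451.8 -50.4] [ 64.7 132.6] 6.3
scene0 nails 262 min [ 0.45  -0.122  0.058] max [ 0.568 -0.063  0.072] med [ 0.535 -0.098  0.065] rect [ 514.2 -108.5] [118.2  56.1] 32.3
scene0 small 71 min [ 0.633 -0.124  0.044] max [ 0.739 -0.033  0.055] med [ 0.66  -0.102  0.048] rect [692.4 -81.5] [123.6  47.6] 29.2
```

View pics/crop1.png

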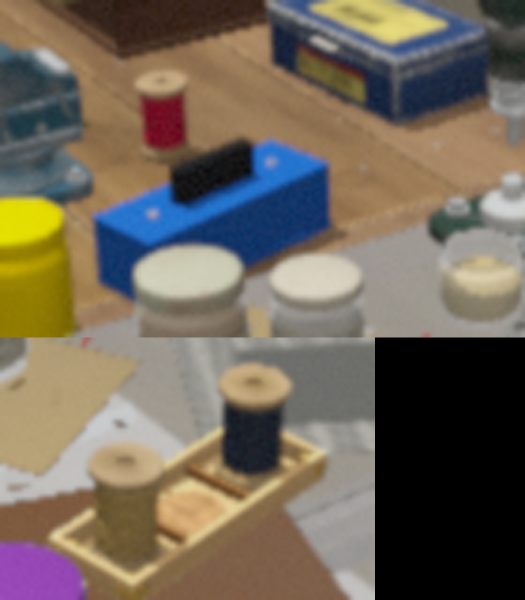

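The crop confirms it: an upright red spool with wooden flanges (side 233,180), the blue cover with a black rib, and a tray whose empty middle pocket has the cork disc, between tan and black. Estimates are red (0.606,0.242), cover (0.556,0.068) at about 13° yaw, and tray (0.547,-0.298) at about 13°. The sizes match the given ones. Next I'll check obstacles and work out the first move.

```bash
cat >> h.py <<'E'
def delta(target, yaw):  # remaining shift in tool units, turn in units (total; split over rows)
    s=env.observe(); R=s['tool_rot']; p=s['position']; dz=np.degrees(np.arctan2(R[1,0],R[0,0]))
    a=np.radians(yaw); Rt=np.array([[np.cos(a),np.sin(a),0],[np.sin(a),-np.cos(a),0],[0,0,-1]])
    rv=cv2.Rodrigues(R.T@Rt)[0].ravel()
    print('t',round(s['time_s'],2),'pos',p.round(4),'yaw',round(dz,2),'F',s['ft_force'].round(1),'w',round(s['grip_width'],4),'| shift units in NOW axes',(R.T@(np.array(target)-p)/.04).round(3),'in TARGET axes',(Rt.T@(np.array(target)-p)/.04).round(3),'turn units',(rv/.08).round(3))
E
python3 - <<'E'
from h import *
for t in('side0','scene0'):
    im,d,ci=load(t); P=cloud(d,ci).reshape(-1,3); P=P[~np.isnan(P).any(1)]
    def box(n,x0,x1,y0,y1,z0):
        q=P[(P[:,0]>x0)&(P[:,0]<x1)&(P[:,1]>y0)&(P[:,1]<y1)&(P[:,2]>z0)]
        print(t,n,len(q), *( [q.min(0).round(3),q.max(0).round(3)] if len(q) else []))
    box('around red',.5,.7,.14,.34,.07); box('press hi',.5,1,-.2,.1,.12); box('route',.3,.66,-.4,.35,.1);box('vice',.3,.6,.2,.5,.05);box('press',.6,1,-.3,0.15,.07)
    box('print',.38,.52,-.13,-.03,.08);box('nails',.49,.58,-.14,-.05,.055);box('black',.55,.65,-.32,-.24,.05)
delta((.606,.242,.25),103)
E
```

```text
side0 around red 152 [0.5   0.214 0.07 ] [0.531 0.281 0.103]
side0 press hi 2358 [ 0.68  -0.055  0.12 ] [ 0.858 -0.015  0.417]
side0 route 503 [0.363 0.192 0.1  ] [0.508 0.287 0.124]
side0 vice 1580 [0.358 0.2   0.05 ] [0.6   0.306 0.124]
side0 press 2790 [ 0.68  -0.055  0.07 ] [ 0.858 -0.013  0.417]
side0 print 432 [ 0.422 -0.119  0.08 ] [ 0.486 -0.053  0.095]
side0 nails 311 [ 0.51  -0.125  0.055] [ 0.566 -0.064  0.069]
side0 black 243 [ 0.578 -0.306  0.05 ] [ 0.616 -0.265  0.068]
scene0 around red 124 [0.5   0.213 0.07 ] [0.53  0.283 0.103]
scene0 press hi 1335 [ 0.681 -0.053  0.12 ] [ 0.853 -0.014  0.417]
scene0 route 348 [0.366 0.195 0.1  ] [0.509 0.287 0.126]
scene0 vice 980 [0.361 0.211 0.05 ] [0.599 0.305 0.126]
scene0 press 1547 [ 0.681 -0.053  0.072] [ 0.853 -0.014  0.417]
scene0 print 319 [ 0.424 -0.117  0.08 ] [ 0.488 -0.05   0.097]
scene0 nails 231 [ 0.512 -0.122  0.055] [ 0.568 -0.063  0.071]
scene0 black 151 [ 0.58  -0.305  0.05 ] [ 0.62  -0.265  0.07 ]
t 0.15 pos [0.1645 0.5246 0.2499] yaw 72.59 F [ 0.3 -0.2 -1.6] w 0.0852 | shift units in NOW axes [-3.4390e+00  1.2647e+01 -2.0000e-03] in TARGET axes [-9.368e+00  9.166e+00 -3.000e-03] turn units [-6.000e-03  1.300e-02 -6.634e+00]
```

Clear route at z = 0.25: the vice tops out at 0.126 and the press front is at x = 0.68. I'll move above the spool, then turn to yaw 130° so the wrist camera stays away from the vice.

Emit:
step_arm --steps '[{"xyz":[-0.19,0.7,0],"turn":[0,0,0],"gripper":1},{"xyz":[-0.19,0.7,0],"turn":[0,0,0],"gripper":1},{"xyz":[-0.19,0.7,0],"turn":[0,0,0],"gripper":1},{"xyz":[-0.19,0.7,0],"turn":[0,0,0],"gripper":1},{"xyz":[-0.19,0.7,0],"turn":[0,0,0],"gripper":1},{"xyz":[-0.19,0.7,0],"turn":[0,0,0],"gripper":1},{"xyz":[-0.19,0.7,0],"turn":[0,0,0],"gripper":1},{"xyz":[-0.19,0.7,0],"turn":[0,0,0],"gripper":1},{"xyz":[-0.19,0.7,0],"turn":[0,0,0],"gripper":1},{"xyz":[-0.19,0.7,0],"turn":[0,0,0],"gripper":1},{"xyz":[-0.19,0.7,0],"turn":[0,0,0],"gripper":1},{"xyz":[-0.19,0.7,0],"turn":[0,0,0],"gripper":1},{"xyz":[-0.19,0.7,0],"turn":[0,0,0],"gripper":1},{"xyz":[-0.19,0.7,0],"turn":[0,0,0],"gripper":1},{"xyz":[-0.19,0.7,0],"turn":[0,0,0],"gripper":1},{"xyz":[-0.19,0.7,0],"turn":[0,0,0],"gripper":1},{"xyz":[-0.19,0.7,0],"turn":[0,0,0],"gripper":1},{"xyz":[-0.19,0.7,0],"turn":[0,0,0],"gripper":1}]'

```text
time_s: 1.65
position: [0.6055, 0.2425, 0.25]
tool_rot: [[0.299, 0.954, -0.001], [0.954, -0.299, -0.0], [-0.0, -0.001, -1.0]]
ft_force: [-0.2, 0.3, 0.1]
grip_width: 0.0853
```

Emit:
step_arm --steps '[{"xyz":[0,0,0],"turn":[0,0,-0.96],"gripper":1},{"xyz":[0,0,0],"turn":[0,0,-0.96],"gripper":1},{"xyz":[0,0,0],"turn":[0,0,-0.96],"gripper":1},{"xyz":[0,0,0],"turn":[0,0,-0.96],"gripper":1},{"xyz":[0,0,0],"turn":[0,0,-0.96],"gripper":1},{"xyz":[0,0,0],"turn":[0,0,-0.96],"gripper":1},{"xyz":[0,0,0],"turn":[0,0,-0.96],"gripper":1},{"xyz":[0,0,0],"turn":[0,0,-0.96],"gripper":1},{"xyz":[0,0,0],"turn":[0,0,-0.96],"gripper":1},{"xyz":[0,0,0],"turn":[0,0,-0.96],"gripper":1},{"xyz":[0,0,0],"turn":[0,0,-0.96],"gripper":1},{"xyz":[0,0,0],"turn":[0,0,-0.96],"gripper":1},{"xyz":[0,0,0],"turn":[0,0,-0.96],"gripper":1},{"xyz":[0,0,0],"turn":[0,0,0],"gripper":1},{"xyz":[0,0,0],"turn":[0,0,0],"gripper":1}]'

```text
time_s: 2.9
position: [0.6045, 0.2435, 0.25]
tool_rot: [[-0.638, 0.77, -0.001], [0.77, 0.638, -0.0], [0.0, -0.001, -1.0]]
ft_force: [0.3, 0.1, -0.2]
grip_width: 0.0854
```

Run:
```python
from h import *
im,d,ci=snap('wrist','w1'); P=cloud(d,ci)
m=(P[...,2]>.052)&(P[...,2]<.07)&(abs(P[...,0]-.606)<.04)&(abs(P[...,1]-.242)<.04)
q=P[m]; c,r=cv2.minEnclosingCircle((q[:,:2]*1000).astype(np.float32)); print(len(q),np.round(c,1),round(r,1),np.median(q[:,2]),ci['extrinsics'][:3,3].round(3))
v,u=np.nonzero(m); print('pix',u.mean(),v.mean(),u.min(),u.max(),v.min(),v.max())
delta((.606,.242,.25),130)
```

```text
1693 [606.6 245.5] 20.0 0.059909529891485847 [0.551 0.2   0.374]
pix 279.84997046662727 188.8269344359126 257 303 166 212
t 2.95 pos [0.6045 0.2435 0.2501] yaw 129.66 F [-0.5  0.2  0.5] w 0.0852 | shift units in NOW axes [-0.052  0.006  0.002] in TARGET axes [-0.053  0.005  0.002] turn units [-0.005 -0.003 -0.074]
```

View pics/w1.png

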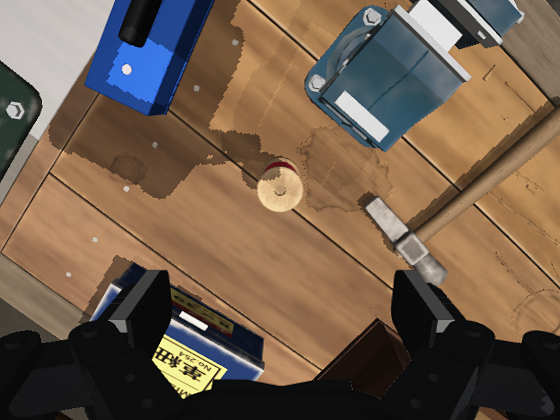

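The wrist view shows the red spool under the gripper, its top flange at (280,189) and radius 20 mm at z = 0.060. Its centre is (0.606,0.2455), consistent with the other views, and the jaws' descent is free. I'll descend and grip.

Emit:
step_arm --steps '[{"xyz":[0,0.05,0.65],"turn":[0,0,0],"gripper":1},{"xyz":[0,0,0.65],"turn":[0,0,0],"gripper":1},{"xyz":[0,0,0.65],"turn":[0,0,0],"gripper":1},{"xyz":[0,0,0.65],"turn":[0,0,0],"gripper":1},{"xyz":[0,0,0.65],"turn":[0,0,0],"gripper":1},{"xyz":[0,0,0.65],"turn":[0,0,0],"gripper":1},{"xyz":[0,0,0.65],"turn":[0,0,0],"gripper":1},{"xyz":[0,0,0.4],"turn":[0,0,0],"gripper":1},{"xyz":[0,0,0.25],"turn":[0,0,0],"gripper":1},{"xyz":[0,0,0],"turn":[0,0,0],"gripper":1}]'

```text
time_s: 3.78
position: [0.6052, 0.2446, 0.0402]
tool_rot: [[-0.639, 0.769, -0.004], [0.769, 0.639, -0.001], [0.002, -0.003, -1.0]]
ft_force: [-0.2, 0.2, -0.6]
grip_width: 0.0856
```

Emit:
step_arm --steps '[{"xyz":[0,0,0],"turn":[0,0,0],"gripper":0.2},{"xyz":[0,0,0],"turn":[0,0,0],"gripper":0},{"xyz":[0,0,0],"turn":[0,0,0],"gripper":-0.2},{"xyz":[0,0,0],"turn":[0,0,0],"gripper":-0.4},{"xyz":[0,0,0],"turn":[0,0,0],"gripper":-0.7},{"xyz":[0,0,0],"turn":[0,0,0],"gripper":-1},{"xyz":[0,0,0],"turn":[0,0,0],"gripper":-1},{"xyz":[0,0,0],"turn":[0,0,0],"gripper":-1},{"xyz":[0,0,0],"turn":[0,0,0],"gripper":-1},{"xyz":[0,0,0],"turn":[0,0,0],"gripper":-1}]' --squeeze 30

```text
time_s: 4.62
position: [0.6065, 0.2449, 0.0436]
tool_rot: [[-0.64, 0.768, 0.002], [0.768, 0.64, 0.0], [-0.001, 0.002, -1.0]]
ft_force: [-0.9, -0.4, 6.3]
grip_width: 0.0392
```

Emit:
step_arm --steps '[{"xyz":[0,0,-0.2],"turn":[0,0,0],"gripper":-1},{"xyz":[0,0,-0.4],"turn":[0,0,0],"gripper":-1},{"xyz":[0,0,-0.5],"turn":[0,0,0],"gripper":-1},{"xyz":[0,0,-0.5],"turn":[0,0,0],"gripper":-1},{"xyz":[0,0,-0.5],"turn":[0,0,0],"gripper":-1},{"xyz":[0,0,-0.5],"turn":[0,0,0],"gripper":-1},{"xyz":[0,0,-0.5],"turn":[0,0,0],"gripper":-1},{"xyz":[0,0,-0.5],"turn":[0,0,0],"gripper":-1},{"xyz":[0,0,-0.5],"turn":[0,0,0],"gripper":-1},{"xyz":[0,0,-0.4],"turn":[0,0,0],"gripper":-1},{"xyz":[0,0,-0.2],"turn":[0,0,0],"gripper":-1},{"xyz":[0,0,0],"turn":[0,0,0],"gripper":-1},{"xyz":[0,0,0],"turn":[0,0,0],"gripper":-1}]'

```text
time_s: 5.7
position: [0.6058, 0.2447, 0.2299]
tool_rot: [[-0.64, 0.768, -0.001], [0.768, 0.64, -0.0], [0.0, -0.001, -1.0]]
ft_force: [-0.4, -0.5, -0.6]
grip_width: 0.0391
```

Run:
```python
from h import *
delta((.54,-.02,.23),103)
delta((.55,-.298,.23),103)
```

```text
t 5.7 pos [0.6058 0.2447 0.2299] yaw 129.8 F [-0.4 -0.5 -0.6] w 0.0391 | shift units in NOW axes [-4.032e+00 -5.501e+00 -2.000e-03] in TARGET axes [-6.079e+00 -3.092e+00 -3.000e-03] turn units [-7.000e-03 -2.000e-03  5.846e+00]
t 5.7 pos [0.6058 0.2447 0.2299] yaw 129.8 F [-0.4 -0.5 -0.6] w 0.0391 | shift units in NOW axes [-9.531e+00 -9.757e+00 -1.000e-03] in TARGET axes [-1.2907e+01 -4.4120e+00 -3.0000e-03] turn units [-7.000e-03 -2.000e-03  5.846e+00]
```

Emit:
step_arm --steps '[{"xyz":[0,0,0],"turn":[0,0,0.73],"gripper":-1},{"xyz":[0,0,0],"turn":[0,0,0.73],"gripper":-1},{"xyz":[0,0,0],"turn":[0,0,0.73],"gripper":-1},{"xyz":[0,0,0],"turn":[0,0,0.73],"gripper":-1},{"xyz":[0,0,0],"turn":[0,0,0.73],"gripper":-1},{"xyz":[0,0,0],"turn":[0,0,0.73],"gripper":-1},{"xyz":[0,0,0],"turn":[0,0,0.73],"gripper":-1},{"xyz":[0,0,0],"turn":[0,0,0.73],"gripper":-1},{"xyz":[-0.2,-0.1,0],"turn":[0,0,0],"gripper":-1},{"xyz":[-0.4,-0.2,0],"turn":[0,0,0],"gripper":-1},{"xyz":[-0.6,-0.3,0],"turn":[0,0,0],"gripper":-1},{"xyz":[-0.6,-0.3,0],"turn":[0,0,0],"gripper":-1},{"xyz":[-0.6,-0.3,0],"turn":[0,0,0],"gripper":-1},{"xyz":[-0.6,-0.3,0],"turn":[0,0,0],"gripper":-1},{"xyz":[-0.6,-0.3,0],"turn":[0,0,0],"gripper":-1},{"xyz":[-0.6,-0.3,0],"turn":[0,0,0],"gripper":-1},{"xyz":[-0.6,-0.3,0],"turn":[0,0,0],"gripper":-1},{"xyz":[-0.6,-0.3,0],"turn":[0,0,0],"gripper":-1},{"xyz":[-0.6,-0.3,0],"turn":[0,0,0],"gripper":-1}]'

```text
time_s: 7.28
position: [0.542, -0.0176, 0.2294]
tool_rot: [[-0.227, 0.974, -0.002], [0.974, 0.227, 0.0], [0.001, -0.002, -1.0]]
ft_force: [0.8, 0.1, -0.1]
grip_width: 0.0387
```

Emit:
step_arm --steps '[{"xyz":[-0.6,-0.1,0],"turn":[0,0,0],"gripper":-1},{"xyz":[-0.6,-0.1,0],"turn":[0,0,0],"gripper":-1},{"xyz":[-0.6,-0.1,0],"turn":[0,0,0],"gripper":-1},{"xyz":[-0.6,-0.1,0],"turn":[0,0,0],"gripper":-1},{"xyz":[-0.6,-0.1,0],"turn":[0,0,0],"gripper":-1},{"xyz":[-0.6,-0.1,0],"turn":[0,0,0],"gripper":-1},{"xyz":[-0.6,-0.1,0],"turn":[0,0,0],"gripper":-1},{"xyz":[-0.6,-0.1,0],"turn":[0,0,0],"gripper":-1},{"xyz":[-0.6,-0.1,0],"turn":[0,0,0],"gripper":-1},{"xyz":[-0.6,-0.1,0],"turn":[0,0,0],"gripper":-1},{"xyz":[-0.4,-0.1,0],"turn":[0,0,0],"gripper":-1},{"xyz":[-0.2,0,0],"turn":[0,0,0],"gripper":-1},{"xyz":[0,0,0],"turn":[0,0,0],"gripper":-1},{"xyz":[0,0,0],"turn":[0,0,0],"gripper":-1}]'

```text
time_s: 8.45
position: [0.5598, -0.2826, 0.2299]
tool_rot: [[-0.226, 0.974, -0.001], [0.974, 0.226, 0.001], [0.001, -0.0, -1.0]]
ft_force: [-0.4, -0.3, -0.4]
grip_width: 0.0395
```

Run:
```python
from h import *
im,d,ci=snap('wrist','w2'); P=cloud(d,ci); hsv=cv2.cvtColor(im,cv2.COLOR_RGB2HSV)
def near(c,r): return np.hypot(P[...,0]-c[0],P[...,1]-c[1])<r
for n,c in(('tan',(.495,-.310)),('black',(.599,-.286))):
    q=P[near(c,.04)&(P[...,2]>.056)&(P[...,2]<.072)]; e,r=cv2.minEnclosingCircle((q[:,:2]*1000).astype(np.float32)); print(n,len(q),np.round(e,1),round(r,1),np.median(q[:,2]).round(4))
m=near((.547,-.298),.12)&(P[...,2]>.012)&(P[...,2]<.024)&(hsv[...,1]>60)&(hsv[...,2]>110); 
q=P[m]; r=cv2.minAreaRect((q[:,:2]*1000).astype(np.float32)); print('tray',len(q),r,np.median(q[:,2]))
delta((.547,-.298,.23),103)
```

```text
tan 2304 [ 494.2 -307.2] 20.1 0.0641
black 154 [ 589.9 -293.1] 15.5 0.0634
tray 2154 ((546.3140258789062, -296.1527404785156), (163.25868225097656, 60.4033317565918), 13.038334846496582) 0.01790410826152436
t 8.5 pos [ 0.5599 -0.2821  0.2302] yaw 103.1 F [-0.4 -0.3 -1.8] w 0.0388 | shift units in NOW axes [-0.313 -0.403  0.004] in TARGET axes [-0.314 -0.402  0.004] turn units [-0.003 -0.01   0.021]
```

View pics/w2.png

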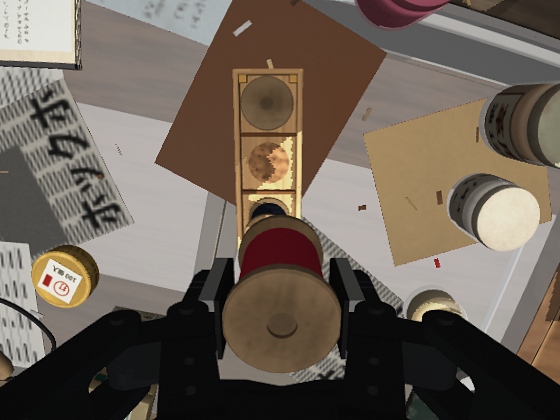

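The wrist view shows the tray upright in the picture: tan spool at (267,103), cork disc at (270,161) in the middle pocket, black spool behind the held spool. The held red spool's top flange is at (283,318). Now a quick ray check of the disc.

Run:
```python
from h import *
im,d,ci=load('w2'); P=cloud(d,ci)
print('disc by rough pixel',plane(ci,[(270,161)],.005).round(4))
w=plane(ci,[(240,135),(299,135),(240,190),(299,190)],.012); print('divider/inner wall corners',w.round(4).tolist())
m=(P[...,2]>.16)&(P[...,2]<.30); m[:, :222]=0;m[:,342:]=0; m[:255]=0; m[372:]=0
q=P[m]; h=np.histogram(q[:,2],bins=np.arange(.16,.30,.005)); print(dict(zip(h[1].round(3),h[0])))
t=q[(q[:,2]>np.percentile(q[:,2],80)-.004)]; 
delta((.547,-.297,.13),103.1); E=0
print(cv2.minEnclosingCircle((t[:,:2]*1000).astype(np.float32)))
```

```text
disc by rough pixel [[ 0.5452 -0.295   0.005 ]]
divider/inner wall corners [[0.5273, -0.3263, 0.012], [0.5154, -0.2749, 0.012], [0.5767, -0.3163, 0.012], [0.5644, -0.263, 0.012]]
{np.float64(0.16): np.int64(0), np.float64(0.165): np.int64(0), np.float64(0.17): np.int64(0), np.float64(0.175): np.int64(0), np.float64(0.18): np.int64(0), np.float64(0.185): np.int64(0), np.float64(0.19): np.int64(102), np.float64(0.195): np.int64(2), np.float64(0.2): np.int64(5), np.float64(0.205): np.int64(27), np.float64(0.21): np.int64(93), np.float64(0.215): np.int64(267), np.float64(0.22): np.int64(413), np.float64(0.225): np.int64(505), np.float64(0.23): np.int64(442), np.float64(0.235): np.int64(128), np.float64(0.24): np.int64(1171), np.float64(0.245): np.int64(9437), np.float64(0.25): np.int64(6), np.float64(0.255): np.int64(0), np.float64(0.26): np.int64(0), np.float64(0.265): np.int64(0), np.float64(0.27): np.int64(0), np.float64(0.275): np.int64(0), np.float64(0.28): np.int64(0), np.float64(0.285): np.int64(0), np.float64(0.29): np.int64(0)}
t 8.5 pos [ 0.5599 -0.2821  0.2302] yaw 103.1 F [-0.4 -0.3 -1.8] w 0.0388 | shift units in NOW axes [-0.291 -0.397  2.504] in TARGET axes [-0.289 -0.397  2.504] turn units [-0.003 -0.01  -0.001]
((559.7459716796875, -281.47216796875), 22.773008346557617)
```

Measurements agree: pocket centre is about (0.5463,-0.2957), the held spool is centred on the TCP, and its base is 43 mm below the TCP. I'll shift, then lower.

Emit:
step_arm --steps '[{"xyz":[-0.13,-0.2,0],"turn":[0,0,0],"gripper":-1},{"xyz":[-0.13,-0.2,0],"turn":[0,0,0],"gripper":-1},{"xyz":[0,0,0.3],"turn":[0,0,0],"gripper":-1},{"xyz":[0,0,0.5],"turn":[0,0,0],"gripper":-1},{"xyz":[0,0,0.5],"turn":[0,0,0],"gripper":-1},{"xyz":[0,0,0.5],"turn":[0,0,0],"gripper":-1},{"xyz":[0,0,0.5],"turn":[0,0,0],"gripper":-1},{"xyz":[0,0,0.4],"turn":[0,0,0],"gripper":-1},{"xyz":[0,0,0.3],"turn":[0,0,0],"gripper":-1},{"xyz":[0,0,0],"turn":[0,0,0],"gripper":-1},{"xyz":[0,0,0],"turn":[0,0,0],"gripper":-1}]'

```text
time_s: 9.42
position: [0.5463, -0.2971, 0.1105]
tool_rot: [[-0.226, 0.974, -0.001], [0.974, 0.226, 0.0], [0.0, -0.0, -1.0]]
ft_force: [0.4, -0.9, 0.3]
grip_width: 0.0389
```

Run:
```python
from h import *
delta((.5465,-.296,.049),103)
```

```text
t 9.42 pos [ 0.5463 -0.2971  0.1105] yaw 103.03 F [ 0.4 -0.9  0.3] w 0.0389 | shift units in NOW axes [0.024 0.012 1.537] in TARGET axes [0.024 0.012 1.537] turn units [-0.005 -0.005  0.008]
```

Emit:
step_arm --steps '[{"xyz":[0.02,0.01,0.25],"turn":[0,0,0],"gripper":-1},{"xyz":[0,0,0.25],"turn":[0,0,0],"gripper":-1},{"xyz":[0,0,0.25],"turn":[0,0,0],"gripper":-1},{"xyz":[0,0,0.25],"turn":[0,0,0],"gripper":-1},{"xyz":[0,0,0.2],"turn":[0,0,0],"gripper":-1},{"xyz":[0,0,0.15],"turn":[0,0,0],"gripper":-1},{"xyz":[0,0,0.1],"turn":[0,0,0],"gripper":-1},{"xyz":[0,0,0.05],"turn":[0,0,0],"gripper":-1},{"xyz":[0,0,0],"turn":[0,0,0],"gripper":-1},{"xyz":[0,0,0],"turn":[0,0,0],"gripper":-1}]'

```text
time_s: 10.25
position: [0.547, -0.2962, 0.0506]
tool_rot: [[-0.225, 0.974, 0.0], [0.974, 0.225, -0.0], [-0.0, 0.0, -1.0]]
ft_force: [-1.0, 0.0, -0.9]
grip_width: 0.0386
```

Emit:
step_arm --steps '[{"xyz":[0,0,0.03],"turn":[0,0,0],"gripper":-1},{"xyz":[0,0,0.03],"turn":[0,0,0],"gripper":-1},{"xyz":[0,0,0],"turn":[0,0,0],"gripper":-1},{"xyz":[0,0,0],"turn":[0,0,0],"gripper":-1}]'

```text
time_s: 10.58
position: [0.5469, -0.2961, 0.048]
tool_rot: [[-0.225, 0.974, 0.0], [0.974, 0.225, -0.0], [-0.0, 0.0, -1.0]]
ft_force: [0.0, -0.5, 0.4]
grip_width: 0.0384
```

Emit:
step_arm --steps '[{"xyz":[0,0,0.02],"turn":[0,0,0],"gripper":-1},{"xyz":[0,0,0],"turn":[0,0,0],"gripper":-0.05},{"xyz":[0,0,0],"turn":[0,0,0],"gripper":0},{"xyz":[0,0,0],"turn":[0,0,0],"gripper":0.05},{"xyz":[0,0,0],"turn":[0,0,0],"gripper":0.1},{"xyz":[0,0,0],"turn":[0,0,0],"gripper":0.2},{"xyz":[0,0,0],"turn":[0,0,0],"gripper":0.4},{"xyz":[0,0,0],"turn":[0,0,0],"gripper":0.5},{"xyz":[0,0,0],"turn":[0,0,0],"gripper":0.5},{"xyz":[0,0,0],"turn":[0,0,0],"gripper":0.5},{"xyz":[0,0,0],"turn":[0,0,0],"gripper":0.5}]'

```text
time_s: 11.5
position: [0.5469, -0.2961, 0.0471]
tool_rot: [[-0.225, 0.974, 0.0], [0.974, 0.225, -0.0], [-0.0, 0.0, -1.0]]
ft_force: [-0.1, 0.7, 0.4]
grip_width: 0.0639
```

Emit:
step_arm --steps '[{"xyz":[0,0,-0.2],"turn":[0,0,0],"gripper":0.5},{"xyz":[0,0,-0.4],"turn":[0,0,0],"gripper":0.5},{"xyz":[0,0,-0.6],"turn":[0,0,0],"gripper":0.5},{"xyz":[0,0,-0.6],"turn":[0,0,0],"gripper":0.5},{"xyz":[0,0,-0.6],"turn":[0,0,0],"gripper":0.5},{"xyz":[0,0,-0.6],"turn":[0,0,0],"gripper":0.5},{"xyz":[0,0,-0.6],"turn":[0,0,0],"gripper":0.5},{"xyz":[0,0,-0.6],"turn":[0,0,0],"gripper":0.5},{"xyz":[0,0,-0.4],"turn":[0,0,0],"gripper":0.5},{"xyz":[0,0,-0.2],"turn":[0,0,0],"gripper":0.5},{"xyz":[0,0,0],"turn":[0,0,0],"gripper":0.5},{"xyz":[0,0,0],"turn":[0,0,0],"gripper":0.5}]'

```text
time_s: 12.5
position: [0.5467, -0.2959, 0.2386]
tool_rot: [[-0.225, 0.974, -0.001], [0.974, 0.225, 0.0], [0.001, -0.0, -1.0]]
ft_force: [0.3, 0.1, -0.5]
grip_width: 0.0639
```

Run:
```python
from h import *
im,d,ci=snap('wrist','w3'); P=cloud(d,ci); hsv=cv2.cvtColor(im,cv2.COLOR_RGB2HSV)
def near(c,r): return np.hypot(P[...,0]-c[0],P[...,1]-c[1])<r
C=[]
for n,c in(('tan',(.495,-.308)),('red',(.547,-.296)),('black',(.598,-.284))):
    q=P[near(c,.027)&(P[...,2]>.056)&(P[...,2]<.072)]; e,r=cv2.minEnclosingCircle((q[:,:2]*1000).astype(np.float32)); print(n,len(q),np.round(e,1),round(r,1),q[:,2].min().round(4),q[:,2].max().round(4)); C.append(e)
m=near((.547,-.297),.12)&(P[...,2]>.012)&(P[...,2]<.024)&(hsv[...,1]>60)&(hsv[...,2]>110)
q=P[m]; r=cv2.minAreaRect((q[:,:2]*1000).astype(np.float32)); print('tray',len(q),r)
delta((.556,.068,.25),103)
```

```text
tan 2071 [ 494.6 -307.1] 20.0 0.0608 0.0667
red 1866 [ 546.7 -295. ] 20.2 0.0592 0.0666
black 1657 [ 598.2 -283.8] 20.3 0.0586 0.0662
tray 2294 ((547.3040161132812, -295.8422546386719), (165.76296997070312, 60.16501998901367), 12.95380973815918)
t 12.55 pos [ 0.5465 -0.2958  0.238 ] yaw 103.03 F [ 0.7  0.7 -0.5] w 0.0638 | shift units in NOW axes [ 8.809  2.281 -0.29 ] in TARGET axes [ 8.81   2.277 -0.301] turn units [-0.016 -0.02   0.006]
```

View pics/w3.png

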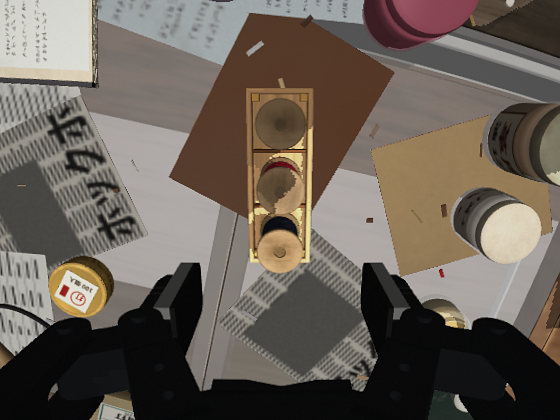

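The row is complete. The wrist view shows tan (280,123), red (280,188) and black (280,245) in line, all tops at z ≈ 0.064, with red within 1 mm of the tray centre (0.547,-0.296), yaw 13.0°. Next is the cover.

Emit:
step_arm --steps '[{"xyz":[0.3,0.07,-0.02],"turn":[0,0,0],"gripper":0.5},{"xyz":[0.6,0.16,-0.02],"turn":[0,0,0],"gripper":0.5},{"xyz":[0.6,0.16,-0.02],"turn":[0,0,0],"gripper":0.5},{"xyz":[0.6,0.16,-0.02],"turn":[0,0,0],"gripper":0.5},{"xyz":[0.6,0.16,-0.02],"turn":[0,0,0],"gripper":0.5},{"xyz":[0.6,0.16,-0.02],"turn":[0,0,0],"gripper":0.5},{"xyz":[0.6,0.16,-0.02],"turn":[0,0,0],"gripper":0.5},{"xyz":[0.6,0.16,-0.02],"turn":[0,0,0],"gripper":0.5},{"xyz":[0.6,0.16,-0.02],"turn":[0,0,0],"gripper":0.5},{"xyz":[0.6,0.16,-0.02],"turn":[0,0,0],"gripper":0.5},{"xyz":[0.6,0.16,-0.02],"turn":[0,0,0],"gripper":0.5},{"xyz":[0.6,0.16,-0.02],"turn":[0,0,0],"gripper":0.5},{"xyz":[0.6,0.16,-0.02],"turn":[0,0,0],"gripper":0.5},{"xyz":[0.6,0.16,-0.02],"turn":[0,0,0],"gripper":0.5},{"xyz":[0.6,0.15,-0.02],"turn":[0,0,0],"gripper":0.5},{"xyz":[0.1,0.03,0],"turn":[0,0,0],"gripper":0.5},{"xyz":[0,0,0],"turn":[0,0,0],"gripper":0.5},{"xyz":[0,0,0],"turn":[0,0,0],"gripper":0.5}]'

```text
time_s: 14.05
position: [0.5579, 0.0678, 0.2505]
tool_rot: [[-0.226, 0.974, -0.001], [0.974, 0.226, -0.0], [0.0, -0.001, -1.0]]
ft_force: [-0.2, -0.0, -0.7]
grip_width: 0.0643
```

Run:
```python
from h import *
im,d,ci=snap('wrist','w4'); P=cloud(d,ci); hsv=cv2.cvtColor(im,cv2.COLOR_RGB2HSV)
n=(abs(P[...,0]-.556)<.12)&(abs(P[...,1]-.068)<.09)
for nm,m in(('handle',n&(P[...,2]>.065)&(P[...,2]<.09)),('handletop',n&(P[...,2]>.075)&(P[...,2]<.083)),('cover',n&(P[...,2]>.044)&(P[...,2]<.09)&(cv2.inRange(hsv,(100,80,40),(130,255,255))>0))):
    q=P[m]; print(nm,len(q),cv2.minAreaRect((q[:,:2]*1000).astype(np.float32)),np.median(q[:,2]).round(4))
delta((.556,.069,.076),103)
```

```text
handle 1422 ((556.0530395507812, 72.62014770507812), (70.1242904663086, 13.647904396057129), 13.38662338256836) 0.0785
handletop 1386 ((556.018310546875, 72.65713500976562), (70.09854125976562, 13.431831359863281), 13.638652801513672) 0.0785
cover 11093 ((556.4664916992188, 72.52569580078125), (165.602294921875, 59.92673110961914), 13.164047241210938) 0.0521
t 14.1 pos [0.5581 0.0673 0.2507] yaw 103.01 F [ 0.3 -0.4 -0.1] w 0.0641 | shift units in NOW axes [ 0.052 -0.037  4.366] in TARGET axes [ 0.052 -0.041  4.366] turn units [-0.012 -0.     0.002]
```

View pics/w4.png

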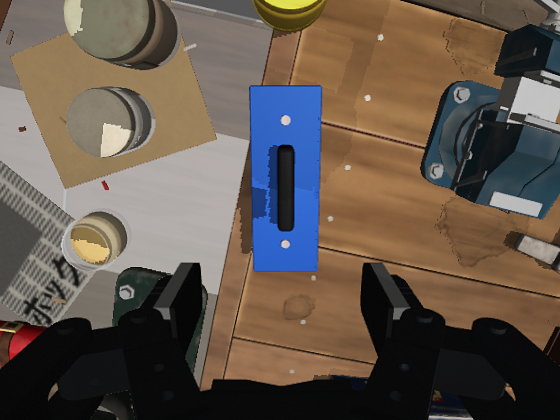

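The wrist view shows the cover (285,178) with its handle centred at (286,188). Wrist measurement: (0.556,0.0726), yaw 13.2°, top at 0.052, handle top at 0.0785, all as they should be. I'll grip with the TCP at z ≈ 0.076 so the tips stay about 5 mm off the cover top.

Emit:
step_arm --steps '[{"xyz":[0.12,-0.02,0.3],"turn":[0,0,-0.04],"gripper":0.3},{"xyz":[0,0,0.5],"turn":[0,0,0],"gripper":0.3},{"xyz":[0,0,0.6],"turn":[0,0,0],"gripper":0.3},{"xyz":[0,0,0.6],"turn":[0,0,0],"gripper":0.3},{"xyz":[0,0,0.6],"turn":[0,0,0],"gripper":0.3},{"xyz":[0,0,0.6],"turn":[0,0,0],"gripper":0.3},{"xyz":[0,0,0.5],"turn":[0,0,0],"gripper":0.3},{"xyz":[0,0,0.3],"turn":[0,0,0],"gripper":0.3},{"xyz":[0,0,0.2],"turn":[0,0,0],"gripper":0.3},{"xyz":[0,0,0.1],"turn":[0,0,0],"gripper":0.3},{"xyz":[0,0,0],"turn":[0,0,0],"gripper":0.3},{"xyz":[0,0,0],"turn":[0,0,0],"gripper":0.3},{"xyz":[0,0,0],"turn":[0,0,0],"gripper":0.3}]'

```text
time_s: 15.18
position: [0.5569, 0.0722, 0.08]
tool_rot: [[-0.228, 0.974, 0.002], [0.974, 0.228, -0.0], [-0.001, 0.002, -1.0]]
ft_force: [-0.3, -0.3, -0.2]
grip_width: 0.0556
```

Emit:
step_arm --steps '[{"xyz":[0,0,0],"turn":[0,0,0],"gripper":0},{"xyz":[0,0,0],"turn":[0,0,0],"gripper":-0.2},{"xyz":[0,0,0],"turn":[0,0,0],"gripper":-0.35},{"xyz":[0,0,0],"turn":[0,0,0],"gripper":-0.45},{"xyz":[0,0,0],"turn":[0,0,0],"gripper":-0.55},{"xyz":[0,0,0],"turn":[0,0,0],"gripper":-0.62},{"xyz":[0,0,0],"turn":[0,0,0],"gripper":-0.7},{"xyz":[0,0,0],"turn":[0,0,0],"gripper":-0.8},{"xyz":[0,0,0],"turn":[0,0,0],"gripper":-1},{"xyz":[0,0,0],"turn":[0,0,0],"gripper":-1},{"xyz":[0,0,0],"turn":[0,0,0],"gripper":-1},{"xyz":[0,0,0],"turn":[0,0,0],"gripper":-1}]' --squeeze 60

```text
time_s: 16.18
position: [0.5564, 0.0723, 0.0791]
tool_rot: [[-0.229, 0.974, -0.0], [0.974, 0.229, -0.0], [-0.0, -0.0, -1.0]]
ft_force: [0.7, -1.8, -0.3]
grip_width: 0.0123
```

Emit:
step_arm --steps '[{"xyz":[0,0,-0.1],"turn":[0,0,0],"gripper":-1},{"xyz":[0,0,-0.2],"turn":[0,0,0],"gripper":-1},{"xyz":[0,0,-0.3],"turn":[0,0,0],"gripper":-1},{"xyz":[0,0,-0.4],"turn":[0,0,0],"gripper":-1},{"xyz":[0,0,-0.4],"turn":[0,0,0],"gripper":-1},{"xyz":[0,0,-0.4],"turn":[0,0,0],"gripper":-1},{"xyz":[0,0,-0.4],"turn":[0,0,0],"gripper":-1},{"xyz":[0,0,-0.4],"turn":[0,0,0],"gripper":-1},{"xyz":[0,0,-0.4],"turn":[0,0,0],"gripper":-1},{"xyz":[0,0,-0.4],"turn":[0,0,0],"gripper":-1},{"xyz":[0,0,-0.3],"turn":[0,0,0],"gripper":-1},{"xyz":[0,0,-0.2],"turn":[0,0,0],"gripper":-1},{"xyz":[0,0,-0.1],"turn":[0,0,0],"gripper":-1},{"xyz":[0,0,0],"turn":[0,0,0],"gripper":-1},{"xyz":[0,0,0],"turn":[0,0,0],"gripper":-1}]'

```text
time_s: 17.43
position: [0.5562, 0.0724, 0.2387]
tool_rot: [[-0.229, 0.974, -0.001], [0.974, 0.229, 0.0], [0.0, -0.001, -1.0]]
ft_force: [-0.5, 0.7, -0.3]
grip_width: 0.0127
```

```bash
cat >> h.py <<'E'
def cover(tag):  # fit of the held cover: top plane and rectangle, from the wrist depth
    im,d,ci=snap('wrist',tag); P=cloud(d,ci); p=env.observe()['position']; hsv=cv2.cvtColor(im,cv2.COLOR_RGB2HSV)
    m=(abs(P[...,2]-(p[2]-.027))<.012)&(np.hypot(P[...,0]-p[0],P[...,1]-p[1])<.11)&(cv2.inRange(hsv,(100,80,40),(130,255,255))>0)
    q=P[m]; A=np.c_[q[:,:2]-p[:2],np.ones(len(q))]; c=np.linalg.lstsq(A,q[:,2],rcond=None)[0]
    ax=np.array([np.cos(np.radians(13)),np.sin(np.radians(13))])
    print('cover n',len(q),'top z at TCP',c[2].round(4),'rim z',(c[2]-.052).round(4),'tilt deg along x,y',np.degrees([c[:2]@ax,c[:2]@[-ax[1],ax[0]]]).round(2),'rect',cv2.minAreaRect((q[:,:2]*1000).astype(np.float32)))
E
python3 - <<'E'
from h import *
cover('w5'); delta((.5472,-.2965,.23),103)
E
```

```text
cover n 27415 top z at TCP 0.2117 rim z 0.1597 tilt deg along x,y [-0.11 -0.24] rect ((546.1194458007812, 71.26209259033203), (146.05499267578125, 60.06480407714844), 13.162029266357422)
t 17.48 pos [0.5562 0.0724 0.2384] yaw 103.21 F [-0.9  0.2 -2.1] w 0.0126 | shift units in NOW axes [-8.927 -2.326  0.209] in TARGET axes [-8.935 -2.293  0.21 ] turn units [-0.017 -0.006  0.047]
```

View pics/w5.png

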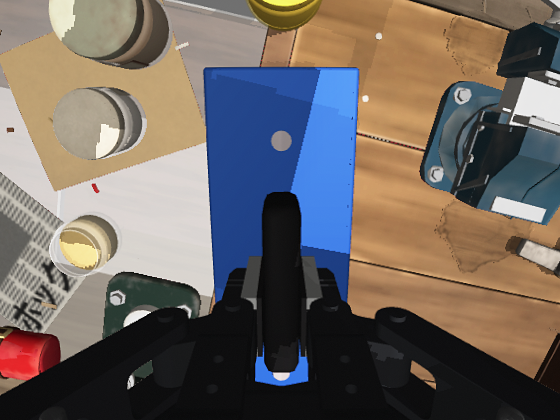

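Grip is good. The wrist view shows the cover hanging straight in the jaws, handle at (281,230), level within 0.25°, rim at z = 0.160 and clear of the 0.090 jars. I'll carry it with the inward shift first, to stay clear of the press.

Emit:
step_arm --steps '[{"xyz":[-0.1,-0.15,0],"turn":[0,0,0.05],"gripper":-1},{"xyz":[-0.2,-0.3,0],"turn":[0,0,0],"gripper":-1},{"xyz":[-0.35,-0.3,0],"turn":[0,0,0],"gripper":-1},{"xyz":[-0.5,-0.3,0],"turn":[0,0,0],"gripper":-1},{"xyz":[-0.55,-0.3,0],"turn":[0,0,0],"gripper":-1},{"xyz":[-0.55,-0.3,0],"turn":[0,0,0],"gripper":-1},{"xyz":[-0.55,-0.3,0],"turn":[0,0,0],"gripper":-1},{"xyz":[-0.55,-0.2,0],"turn":[0,0,0],"gripper":-1},{"xyz":[-0.55,-0.1,0],"turn":[0,0,0],"gripper":-1},{"xyz":[-0.55,0,0],"turn":[0,0,0],"gripper":-1},{"xyz":[-0.55,0,0],"turn":[0,0,0],"gripper":-1},{"xyz":[-0.55,0,0],"turn":[0,0,0],"gripper":-1},{"xyz":[-0.55,0,0],"turn":[0,0,0],"gripper":-1},{"xyz":[-0.55,0,0],"turn":[0,0,0],"gripper":-1},{"xyz":[-0.55,0,0],"turn":[0,0,0],"gripper":-1},{"xyz":[-0.55,0,0],"turn":[0,0,0],"gripper":-1},{"xyz":[-0.55,0,0],"turn":[0,0,0],"gripper":-1},{"xyz":[-0.4,0,0],"turn":[0,0,0],"gripper":-1},{"xyz":[-0.2,0,0],"turn":[0,0,0],"gripper":-1},{"xyz":[-0.05,0,0],"turn":[0,0,0],"gripper":-1}]'

```text
time_s: 19.15
position: [0.5488, -0.2979, 0.2382]
tool_rot: [[-0.223, 0.975, -0.001], [0.975, 0.223, 0.001], [0.001, -0.001, -1.0]]
ft_force: [-0.1, -0.3, -1.3]
grip_width: 0.0127
```

Emit:
step_arm --steps '[{"xyz":[0,0,0],"turn":[0,0,0],"gripper":-1},{"xyz":[0,0,0],"turn":[0,0,0],"gripper":-1},{"xyz":[0,0,0],"turn":[0,0,0],"gripper":-1}]'

```text
time_s: 19.4
position: [0.5491, -0.2958, 0.2393]
tool_rot: [[-0.226, 0.974, -0.0], [0.974, 0.226, 0.0], [0.0, -0.0, -1.0]]
ft_force: [-0.1, 0.5, -1.4]
grip_width: 0.0127
```

Run:
```python
from h import *
cover('w6'); delta((.547,-.297,.158),103)
im,d,ci=snap('side','s6'); P=cloud(d,ci); hsv=cv2.cvtColor(im,cv2.COLOR_RGB2HSV)
m=(P[...,2]>.008)&(P[...,2]<.022)&(cv2.inRange(hsv,(10,60,110),(35,255,255))>0)&(np.hypot(P[...,0]-.547,P[...,1]+.298)<.11)
print('side tray',cv2.minAreaRect((P[m][:,:2]*1000).astype(np.float32)))
m=(P[...,2]>.15)&(P[...,2]<.225)&(cv2.inRange(hsv,(100,120,40),(130,255,255))>0)&(np.hypot(P[...,0]-.547,P[...,1]+.298)<.13)
q=P[m]; print('side cover',cv2.minAreaRect((q[:,:2]*1000).astype(np.float32)),q[:,2].min(),q[:,2].max())
```

```text
cover n 27399 top z at TCP 0.2123 rim z 0.1603 tilt deg along x,y [-0.08 -0.24] rect ((538.9718017578125, -296.88372802734375), (146.092529296875, 60.12886047363281), 12.91649341583252)
t 19.45 pos [ 0.5492 -0.2958  0.2394] yaw 103.04 F [ 0.4  0.2 -1.9] w 0.0125 | shift units in NOW axes [-0.017 -0.06   2.034] in TARGET axes [-0.017 -0.06   2.034] turn units [ 0.001 -0.001  0.008]
side tray ((546.9449462890625, -298.7362976074219), (168.2826690673828, 61.902469635009766), 13.12856388092041)
side cover ((548.2921752929688, -298.12518310546875), (170.39935302734375, 63.54854202270508), 13.460033416748047) 0.16315479342336325 0.22438423355724607
```

Both views put the cover about 1.3 mm in +x and 1 mm in +y off the tray centre. I'll correct that and lower gently so the rim is about 15 mm above the spools.

Emit:
step_arm --steps '[{"xyz":[-0.02,-0.04,0.1],"turn":[0,0,0],"gripper":-1},{"xyz":[0,0,0.2],"turn":[0,0,0],"gripper":-1},{"xyz":[0,0,0.25],"turn":[0,0,0],"gripper":-1},{"xyz":[0,0,0.25],"turn":[0,0,0],"gripper":-1},{"xyz":[0,0,0.25],"turn":[0,0,0],"gripper":-1},{"xyz":[0,0,0.25],"turn":[0,0,0],"gripper":-1},{"xyz":[0,0,0.25],"turn":[0,0,0],"gripper":-1},{"xyz":[0,0,0.2],"turn":[0,0,0],"gripper":-1},{"xyz":[0,0,0.15],"turn":[0,0,0],"gripper":-1},{"xyz":[0,0,0.1],"turn":[0,0,0],"gripper":-1},{"xyz":[0,0,0.03],"turn":[0,0,0],"gripper":-1},{"xyz":[0,0,0],"turn":[0,0,0],"gripper":-1},{"xyz":[0,0,0],"turn":[0,0,0],"gripper":-1},{"xyz":[0,0,0],"turn":[0,0,0],"gripper":-1},{"xyz":[0,0,0],"turn":[0,0,0],"gripper":-1},{"xyz":[0,0,0],"turn":[0,0,0],"gripper":-1}]'

```text
time_s: 20.83
position: [0.5479, -0.2979, 0.1582]
tool_rot: [[-0.225, 0.974, 0.0], [0.974, 0.225, -0.0], [-0.0, 0.0, -1.0]]
ft_force: [-0.8, -0.1, -1.4]
grip_width: 0.0127
```

Run:
```python
from h import *
cover('w7'); delta((.547,-.297,.158),103)
im,d,ci=snap('side','s7'); P=cloud(d,ci); hsv=cv2.cvtColor(im,cv2.COLOR_RGB2HSV)
m=(P[...,2]>.06)&(P[...,2]<.145)&(cv2.inRange(hsv,(100,120,40),(130,255,255))>0)&(np.hypot(P[...,0]-.547,P[...,1]+.298)<.13)
q=P[m]; print('side cover',cv2.minAreaRect((q[:,:2]*1000).astype(np.float32)),np.percentile(q[:,2],[0,2,98,100]).round(4))
for n,x0,x1,y0,y1,z0 in(('print',.38,.52,-.15,-.03,.08),('nails',.49,.58,-.15,-.05,.055),):
    b=P[(P[...,0]>x0)&(P[...,0]<x1)&(P[...,1]>y0)&(P[...,1]<y1)&(P[...,2]>z0)&(P[...,2]<.1)]; print(n,b.min(0).round(3),b.max(0).round(3))
cv2.imwrite('pics/s7c.png',cv2.resize(im[170:330,200:400],None,fx=3.5,fy=3.5)[:,:,::-1])
```

```text
cover n 27406 top z at TCP 0.1312 rim z 0.0792 tilt deg along x,y [-0.06 -0.31] rect ((537.9059448242188, -299.17095947265625), (146.43692016601562, 60.13457107543945), 12.748685836791992)
t 20.88 pos [ 0.5479 -0.2979  0.1581] yaw 102.98 F [ 0.7  1.  -2.2] w 0.0125 | shift units in NOW axes [ 0.027 -0.016  0.004] in TARGET axes [ 0.027 -0.016  0.004] turn units [ 0.003  0.004 -0.003]
side cover ((547.783935546875, -301.23052978515625), (168.6460723876953, 60.616065979003906), 12.157502174377441) [0.0809 0.0852 0.1345 0.1445]
print [ 0.422 -0.118  0.08 ] [ 0.488 -0.053  0.095]
nails [ 0.509 -0.122  0.056] [ 0.568 -0.064  0.069]
```

View pics/s7c.png

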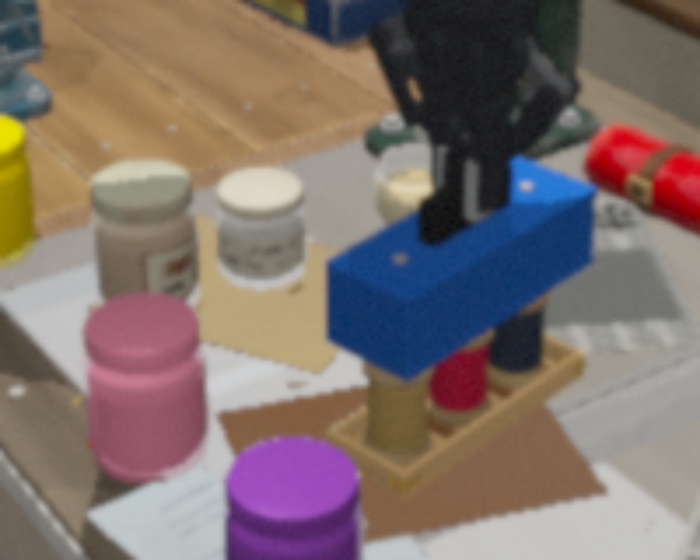

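The close side view shows the cover (460,270) level above the three spools and the jars in place. Rim is at 0.079, 15 mm above the spool tops. Both views put it 1–2 mm towards −y, so I'll nudge it 1.4 mm and hold.

Emit:
step_arm --steps '[{"xyz":[0.02,0,0],"turn":[0,0,0],"gripper":-1},{"xyz":[0.015,0,0],"turn":[0,0,0],"gripper":-1},{"xyz":[0,0,0],"turn":[0,0,0],"gripper":-1},{"xyz":[0,0,0],"turn":[0,0,0],"gripper":-1},{"xyz":[0,0,0],"turn":[0,0,0],"gripper":-1},{"xyz":[0,0,0],"turn":[0,0,0],"gripper":-1},{"xyz":[0,0,0],"turn":[0,0,0],"gripper":-1},{"xyz":[0,0,0],"turn":[0,0,0],"gripper":-1}]'

```text
time_s: 21.6
position: [0.5475, -0.2965, 0.1579]
tool_rot: [[-0.225, 0.974, -0.0], [0.974, 0.225, 0.0], [0.0, -0.0, -1.0]]
ft_force: [0.1, 0.3, -1.5]
grip_width: 0.0122
```

Run:
```python
from h import *
cover('w8'); delta((.5475,-.2965,.158),103); print(env.observe()['qvel'].round(2))
im,d,ci=load('w8'); r=None
order.close_job(); print('handed in')
```

```text
cover n 27450 top z at TCP 0.1309 rim z 0.0789 tilt deg along x,y [-0.07 -0.26] rect ((537.371826171875, -297.6553649902344), (146.02792358398438, 59.99513244628906), 12.906341552734375)
t 21.65 pos [ 0.5475 -0.2965  0.1579] yaw 102.98 F [-1.  -0.3 -2. ] w 0.0125 | shift units in NOW axes [ 0.     0.    -0.003] in TARGET axes [ 0.     0.    -0.003] turn units [-0.001 -0.001 -0.004]
[ 0.05 -0.05  0.03 -0.    0.07  0.02]
the job is handed in; nothing more can be done
handed in
```

The job is done and handed in at 21.7 s. The red spool stands released in the middle pocket, and the arm is holding the blue cover still above the tray.

- **Spool row:** the red spool's centre is within about 1 mm of the tray centre, and its top is level with the other two at about 64 mm.
- **Cover:** I carried it with its rim at 0.160 m, over the 0.090 m jars. In the last check the rim was at z ≈ 0.079 m, about 15 mm above the spools. It was level within 0.3°, at 12.9° against the tray's 13.0°, and centred within about 1 mm.
- **Jars and other spools:** jar_print and jar_nails measured in the same places as at the start. The side picture showed jar_small and all three spools standing, but I did not measure jar_small or the tan and black spools again at the end.
- **Disagreement:** the cameras differed by 2–4 mm in y (wrist against side and scene), within or a little over their stated calibration. I therefore judged the cover against the tray within one view at a time. The side view, taken before the last 1.4 mm nudge, put the cover 2.5 mm off in y where the wrist view put it 1.2 mm off. I re-measured after the nudge with the wrist camera only.

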